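Load the bottle carrier and leave the look-alikes

ROBOT

A 6-joint arm with a two-finger parallel gripper is mounted at the origin on a cart in front of the work surface, level with it; the furniture and walls round the work are solid. World frame = base frame: x ahead of the robot, y to its left, z up, the work surface at z = 0. Lengths are in m, angles in degrees, forces in N, time in s.
With the tool pointing down it reaches from about 0.4 to 0.825 m from the base axis. Payload 7 kg.
Tool frame: the origin (TCP) lies midway between the tips of the shut fingers; the grasp point (between the pads) lies 19 mm behind it; z points along the fingers, y is the line along which they close (so a half turn about z gives the same grasp; the last joint's range is limited). The gripper opens to 88 mm and grips with 3 to 60 N. Pads are 19 mm wide; open, the fingers measure 130 mm over their backs; the gripper's body (78 mm by 193 mm) begins 47 mm behind the grasp point.
Start: joints at [-54.654, 20.546, 0.682, 0, -70.136, -16.507], TCP at [0.218, -0.639, 0.227] pointing down, gripper open.
Joint ranges: [-176.03, 176.03], [-82.01, 121.73], [-58.28, 71.71], [-173.87, 95.51], [-174.79, -0.11], [-173.66, 173.66]. Speed limits (degrees/s): [136.94, 136.94, 172.46, 180, 180, 180].

INTERFACE

Orientations are given as [roll, pitch, yaw] about the fixed x, y, z axes, in that order (R = Rz(yaw) Ry(pitch) Rx(roll)).
In Python, from plant import ctrl gives the robot as it stands. The module is installed in compiled form; this text tells all that it offers.
- The arm moves only by the tool send_rows, never from a script. Its argument "plan" is a list that holds one entry, the list of rows, each a list of 6 numbers: the shift along the tool's x, y, z in fractions of the full range, 1 being 40 cm, then the turn, a rotation vector about the tool's x, y, z in normalised numbers (1 is 180 degrees). A call has 1 to 8 rows; each row is the pose to reach, as a shift and turn from the pose commanded when the call began, along the tool's axes at that moment; what a row does not reach only later rows make up. A row lasts 1/12 s, in which the tool goes at most 41.7 mm and 7.16 degrees, less where a joint would pass 70% of its speed; a pose out of reach is approached as far as the arm can. A shift or turn number past 1, either way, is cut back to 1. A call with a gripper value outside its range is refused whole. "fingers" is the opening, from 0 (shut) to 1 (fully open), set as the call begins (left out, the last holds). The fingers move at their own pace and stop on an object; the grip force is fixed at half the most. Time passes only in rows, so rows that repeat a pose let the fingers close. It gives the time, the measured TCP pose, the force, the opening and the grip force at its end, in the units of the state.
- ctrl.get_obs(): the state, without advancing time (a new reading comes with each control period).
- ctrl.snapshot(name): name is "scene" or "top" or "wrist"; returns a dict with "img" (420x560x3 uint8, red, green, blue), "K" (3x3 intrinsics, pixels), "k1" (the pictures are not rectified: a ray, as slopes to the right and down, at radius r is drawn at 1 + k1 r^2 times it, then the intrinsics apply), "pose" (4x4, takes a point from camera to world coordinates). Camera axes: x right, y down, z forward; pixel columns grow to the right and rows downward; lengths in m; the calibration is good to about 2 mm. A picture is of the moment at which its call begins. There is no depth.
- ctrl.close_job(): hands the job in; it is judged then, once.
The state is a dict: "clock": time; "joint_pos": joint angles; "qvel": joint speeds; "tau": joint torques, N m; "tool_pos": TCP position; "orientation": TCP orientation; "force": force on the tool from outside, world axes, zero at the start; "moment": the same for the moment, N m; "opening": finger opening in m; "gripper_force": force on a finger pad.
Only numpy, scipy, OpenCV 4.12 (cv2) and the standard library are available. Lean on these libraries where they do the work, as an engineer would, in place of code of your own. Each camera call takes 0.05 s, during which the arm holds its last target. There are 200 camera calls.

TASK

Gather this run's three bottles into the carrier tray, each standing upright inside the ring meant for it: the small amber bottle with the red cap in the red ring, the white bottle with the blue cap in the blue ring, and the broad weighing bottle in the white ring. The tall amber bottle, the green-capped white bottle and the slim weighing bottle do not belong, so leave them standing where they are, and pay no heed to the stock along the back of the bench. Set the bottles down gently, without dropping them.

Things in the scene. Friction and masses are not known exactly. Their poses are not given: they have to be found in the camera images.
- amber_red: Small amber (brown) bottle with a red screw cap, to be moved; the one in the open front area of the bench to the right of the tray, not the fixed stock bottles farther back than 0.75 m. Round, 48 mm diameter, 83 mm high overall, about 0.12 kg; grip the body (not the cap) across 48 mm, 40 to 50 mm above its underside. Origin: centre of its underside; z up.
- white_blue: White bottle with a blue screw cap and an orange-banded label, to be moved; likewise the one in the open front area. Round, 56 mm diameter, 103 mm high overall, about 0.2 kg; grip the body (not the cap) across 56 mm, 55 to 65 mm above its underside, so that the gripper's palm clears the cap. Origin: centre of its underside; z up.
- weigh_broad: Broad, squat clear-glass weighing bottle with a knobbed glass lid (the lid does not come off), to be moved. Round, body 44 mm diameter up to 28 mm height, lid flange 46 mm diameter just above that, 46 mm high over the knob; grip it across body and flange, about 30 mm above its underside. Origin: centre of its underside; z up.
- amber_tall: Look-alike to leave: tall amber (brown) bottle with a white screw cap, 68 mm diameter, 138 mm high, loose. Origin: centre of its underside; z up.
- white_green: Look-alike to leave: white bottle with a wide green cap, 56 mm diameter, 103 mm high, loose. Origin: centre of its underside; z up.
- weigh_slim: Look-alike to leave: slim clear-glass weighing bottle with a knobbed lid, 32 mm diameter, 52 mm high, loose. Origin: centre of its underside; z up.
- insert_red: Red-ringed insert lying in one of the tray's three bays (which bay changes): black square mat 98 x 98 x 5 mm with a raised red ring on it, ring bore 70 mm, wall 6 mm, standing 6 mm above the mat. Fixed. Origin: centre of the mat's underside, so the surface a bottle stands on is 5 mm above the origin and the ring's top 11 mm above it.
- insert_blue: Blue-ringed insert lying in one of the tray's three bays (which bay changes): black square mat 98 x 98 x 5 mm with a raised blue ring on it, ring bore 78 mm, wall 6 mm, standing 6 mm above the mat. Fixed. Origin: centre of the mat's underside, so the surface a bottle stands on is 5 mm above the origin and the ring's top 11 mm above it.
- insert_white: White-ringed insert lying in one of the tray's three bays (which bay changes): black square mat 98 x 98 x 5 mm with a raised white ring on it, ring bore 68 mm, wall 6 mm, standing 6 mm above the mat. Fixed. Origin: centre of the mat's underside, so the surface a bottle stands on is 5 mm above the origin and the ring's top 11 mm above it.
- tray: Low steel carrier tray, 120 x 330 mm, walls 14 mm high, floor 5 mm thick, fixed, with a low black wire handle at each end. Three bays in a row along its y axis, centres 105 mm apart, the middle one at the origin. Origin: centre of its underside; its y axis runs along the row, x across it. Opening the fingers along its x axis keeps them clear of neighbouring bays.
Not all that is in view belongs to the job. Leave any black or pink look-alike of the weigh_broad alone.

How it is judged (in metres and radians):
At the end, for the whole second after the job is handed in: Red cap in red ring, blue cap in blue ring, broad weighing bottle in white ring: each within 14 mm of the ring's centre, underside 2 to 9 mm above the insert's origin, upright within 0.1 rad, at rest; the look-alikes stand upright at rest within 30 mm of where they began (horizontal distance between amber_red and insert_red below 0.014 m and z of amber_red in the frame of insert_red between 0.002 and 0.009 m and angle between each of amber_red, white_blue, weigh_broad, amber_tall, white_green, weigh_slim's own z axis and vertical below 0.1 rad and linear speed of each of amber_red, white_blue, weigh_broad, amber_tall, white_green, weigh_slim below 0.02 m/s and horizontal distance between white_blue and insert_blue below 0.014 m and z of white_blue in the frame of insert_blue between 0.002 and 0.009 m and horizontal distance between weigh_broad and insert_white below 0.014 m and z of weigh_broad in the frame of insert_white between 0.002 and 0.009 m and distance of each of amber_tall, white_green, weigh_slim from where it was at the start of the episode below 0.03 m); the robot touches nothing.
It fails at once if the red-capped bottle is let fall (moving faster than 0.7 m/s, as after a free fall of 25 mm, while the fingers do not hold it) (linear speed of amber_red above 0.7 m/s and contact force between the fingers and amber_red below 0.05 N).
It fails at once if the blue-capped bottle is let fall (moving faster than 0.7 m/s, as after a free fall of 25 mm, while the fingers do not hold it) (linear speed of white_blue above 0.7 m/s and contact force between the fingers and white_blue below 0.05 N).
It fails at once if the broad weighing bottle is let fall (moving faster than 0.7 m/s, as after a free fall of 25 mm, while the fingers do not hold it) (linear speed of weigh_broad above 0.7 m/s and contact force between the fingers and weigh_broad below 0.05 N).
It fails at once if one of the three look-alikes is shifted by more than 30 mm or knocked over (distance of any of amber_tall, white_green, weigh_slim from where it was at the start of the episode above 0.03 m or angle between any of amber_tall, white_green, weigh_slim's own z axis and vertical above 0.5 rad).
It also fails if it takes over 96 s, if anything falls off the work surface, if the arm or the gripper's body presses on something with over 40 N, if the wrist force passes 120 N, or if a joint passes its speed limit or range.

## Working session

There is one attempt and no reset: what is moved stays moved. The work goes in short steps, Python scripts to look and compute and a tool call to move; the robot and the scene stay as the last step left them, time stands still between calls to the robot, and variables do not carry over. Pictures are saved under pics/ and viewed, at most 14 in all, crops included, and the job is handed in when it is done.

Besides the shell and the picture viewer there is one more tool, called as name(argument=value, ...) on one line, values as JSON. send_rows: Moves the arm, as the interface text tells. Its arguments: {"type":"object","properties":{"plan":{"type":"array","items":{"type":"array","items":{"type":"array","items":{"type":"number"}}}},"fingers":{"type":"number"}},"required":["plan"]}

```bash
mkdir -p pics
cat > h.py <<'E'
import numpy as np, cv2
from plant import ctrl
def snap(n,f):
    s=ctrl.snapshot(n); cv2.imwrite(f'pics/{f}.png',s['img'][:,:,::-1])
    np.savez(f'pics/{f}.npz',**{k:np.array(v) for k,v in s.items()}); return s
def load(f): return dict(np.load(f'pics/{f}.npz'))
def ray(s,uv):
    K=np.array(s['K']);T=np.array(s['pose'])
    p=cv2.undistortPoints(np.array([[uv]],float),K,np.array([float(s['k1']),0,0,0,0]))[0,0] if 0 else None
    x=(uv[0]-K[0,2])/K[0,0];y=(uv[1]-K[1,2])/K[1,1];a,b=x,y
    for _ in range(30):
        f=1+float(s['k1'])*(a*a+b*b);a,b=x/f,y/f
    return T[:3,3],T[:3,:3]@np.array([a,b,1.])
def plane(s,uv,z):
    o,d=ray(s,uv);return (o+d*(z-o[2])/d[2])
def tri(s1,u1,s2,u2):
    o1,d1=ray(s1,u1);o2,d2=ray(s2,u2)
    t=np.linalg.lstsq(np.c_[d1,-d2],o2-o1,rcond=None)[0]
    a,b=o1+d1*t[0],o2+d2*t[1];return (a+b)/2,np.linalg.norm(a-b)
E
python3 - <<'E'
from h import *
for n in('scene','top','wrist'):
    s=snap(n,n+'0');print(n,np.round(s['pose'],3).tolist(),np.round(s['K'],1).tolist(),s['k1'])
print(ctrl.get_obs())
E
```

```text
scene [[0.533, -0.538, 0.653, -0.469], [-0.846, -0.321, 0.425, -0.67], [-0.019, -0.779, -0.627, 1.034], [0.0, 0.0, 0.0, 1.0]] [[530.0, 0.0, 278.5], [0.0, 530.0, 199.1], [0.0, 0.0, 1.0]] -0.09889403861678471
top [[0.024, -0.995, 0.093, 0.414], [-1.0, -0.024, -0.005, -0.012], [0.007, -0.093, -0.996, 1.345], [0.0, 0.0, 0.0, 1.0]] [[489.3, 0.0, 281.4], [0.0, 489.3, 207.6], [0.0, 0.0, 1.0]] -0.014700644405449539
wrist [[-0.324, 0.906, 0.273, 0.143], [0.946, 0.31, 0.094, -0.664], [-0.0, 0.289, -0.957, 0.383], [0.0, 0.0, 0.0, 1.0]] [[356.3, 0.0, 278.5], [0.0, 356.3, 207.6], [0.0, 0.0, 1.0]] -0.07933995737711326
{'clock': 0.15, 'joint_pos': array([-5.46566706e+01,  2.05808875e+01,  6.45818034e-01, -1.64635441e-02,
       -7.01356348e+01, -1.65069963e+01]), 'qvel': array([-0.04902153, -0.13494995,  0.08983544,  0.04378194, -0.10006543,
        0.01079582]), 'tau': array([-1.48118706e-03, -5.83277214e+01,  2.93290561e+01,  7.00111091e+00,
        8.75821919e-03, -1.51227678e-04]), 'tool_pos': array([ 0.2177985 , -0.63850012,  0.22584474]), 'orientation': array([ 1.79927812e+02, -5.25041636e-03, -1.61169267e+02]), 'force': array([ 0.61358299,  0.54873718, -0.63527269]), 'moment': array([-0.0032634 , -0.0360298 , -0.02226065]), 'gripper_force': 0.0, 'opening': 0.08760511191904696}
```

View pics/top0.png

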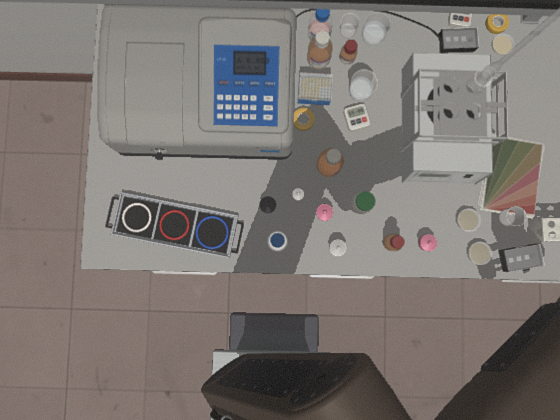

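View pics/scene0.png

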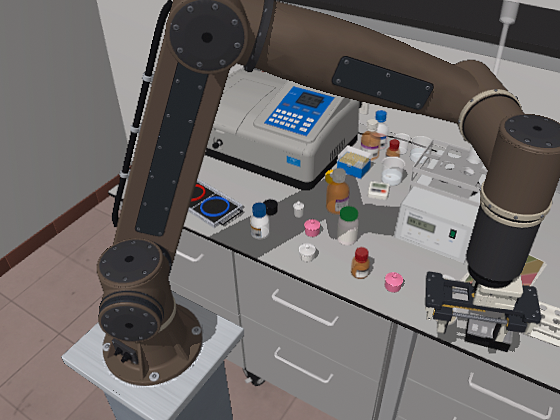

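Top view: tray with the white ring at (137,218), red (174,225) and blue (212,233); white_blue at (278,241), broad weighing bottle (338,247), slim one (298,194), amber_red (394,242). Look-alikes: green cap (366,202), tall amber (330,162). Scene view: white_blue cap at (260,210), broad (307,252), red cap (361,255), blue ring (215,206). The pink and black items are decoys.

```bash
cat >> h.py <<'E'
def mask(s,col,box):
    h=cv2.cvtColor(s['img'],cv2.COLOR_RGB2HSV).astype(int);H,S,V=h[...,0],h[...,1],h[...,2]
    m={'red':((H<8)|(H>172))&(S>150)&(V>50),'blue':(H>100)&(H<125)&(S>120)&(V>40),'white':(S<35)&(V>165),'green':(H>45)&(H<85)&(S>100)}[col]
    o=np.zeros(m.shape,np.uint8);x0,y0,x1,y1=box;o[y0:y1,x0:x1]=m[y0:y1,x0:x1];return o
def blob(s,col,box):
    m=mask(s,col,box);n,l,st,c=cv2.connectedComponentsWithStats(m)
    if n<2:return None
    i=1+st[1:,4].argmax();return c[i],st[i]
def hullfit(s,col,box):
    p=cv2.findNonZero(mask(s,col,box));h=cv2.convexHull(p);return cv2.fitEllipse(h)
E
python3 - <<'E'
from h import *
t=load('top0');s=load('scene0')
B={'red':('red',(380,228,410,256),(350,240,375,265)),'blue':('blue',(265,228,292,254),(248,198,272,220)),'broad':('white',(326,234,350,260),(297,238,320,266)),'slim':('white',(290,185,306,203),(290,198,306,220)),'green':('green',(352,188,380,216),(335,200,362,224))}
for k,(c,a,b) in B.items():
    ca,sa=blob(t,c,a);cb,sb=blob(s,c,b)
    print(k,ca,sa,cb,sb,'tri',tri(t,ca,s,cb))
for k,b in {'white':(117,198,156,238),'red':(156,206,193,244),'blue':(193,213,232,252)}.items():
    e=hullfit(t,k,b);print('ring',k,e,plane(t,e[0],.016))
    e2=hullfit(s,k,(195,190,236,222)) if k=='blue' else None
    if e2: print(e2,tri(t,e[0],s,e2[0]))
print('amber_tall',plane(t,(333,156),.138), 'pinks',plane(t,(324,213),.03),plane(t,(428,243),.03),plane(t,(268,205),.04))
E
```

```text
Traceback (most recent call last):
TypeError: cannot unpack non-iterable NoneType object
```

View pics/wrist0.png

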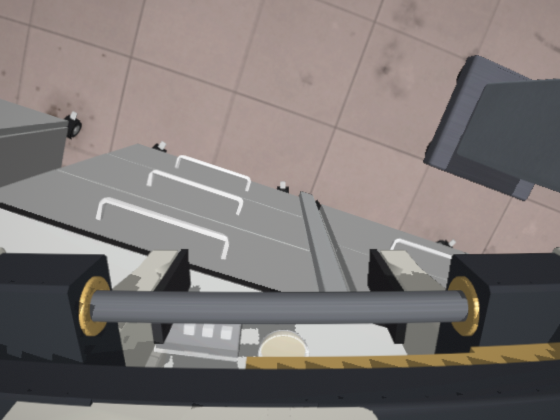

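Wrist view: floor and bench edge; the fingers lie along row ~300, between columns 150 and 400, so the TCP projects to the lower middle. Colour thresholds need loosening.

```bash
sed -i "s/(S>150)&(V>50)/(S>110)\&(V>50)/; s/(H>100)&(H<125)&(S>120)&(V>40)/(H>95)\&(H<128)\&(S>90)\&(V>40)/; s/(S<35)&(V>165)/(S<40)\&(V>140)/" h.py
cat > m.py <<'E'
from h import *
t=load('top0');s=load('scene0')
B={'red':('red',(380,228,410,256),(350,240,375,265)),'blue':('blue',(265,228,292,254),(248,198,272,220)),'broad':('white',(326,234,350,260),(297,238,320,266)),'slim':('white',(290,185,306,203),(290,198,306,220)),'green':('green',(352,188,380,216),(335,200,362,224))}
for k,(c,a,b) in B.items():
    A=blob(t,c,a);C=blob(s,c,b)
    if A is None or C is None: print(k,A,C);continue
    print(k,A[0].round(1),A[1],C[0].round(1),C[1],'tri',np.round(tri(t,A[0],s,C[0])[0],3),tri(t,A[0],s,C[0])[1])
for k,b in {'white':(117,198,156,238),'red':(156,206,193,244),'blue':(193,213,232,252)}.items():
    e=hullfit(t,k,b);print('ring',k,e,plane(t,e[0],.016))
    e2=hullfit(s,k,(195,190,236,222)) if k=='blue' else None
    if e2: print(e2,tri(t,e[0],s,e2[0]))
print('amber_tall',plane(t,(333,156),.138), 'pinks',plane(t,(324,213),.03),plane(t,(428,243),.03),plane(t,(268,205),.04))
for p in((397,242),(278,241),(341,248),(298,194)):print(cv2.cvtColor(t['img'],cv2.COLOR_RGB2HSV)[p[1],p[0]])
h=np.hstack([cv2.resize(t['img'][150:265,255:435],None,fx=4,fy=4),]);cv2.imwrite('pics/crop.png',h[:,:,::-1])
E
python3 m.py
```

```text
red [397.7 242.1] [393 236  11  12  84] [361.1 254.8] [355 247  13  16 173] tri [ 0.45  -0.322  0.072] 0.002871596829647282
blue [276.9 239.9] [271 234  13  13 136] [258.9 209.7] [252 203  14  15 179] tri [ 0.448 -0.008  0.089] 0.0011335166636357882
broad [337.9 248.4] [326 234  24  26 511] [307.5 251.3] [297 238  23  28 595] tri [ 0.432 -0.173  0.025] 0.000614862560397589
slim [297.8 193.8] [293 188  11  12 106] [297.9 208.2] [293 201  11  16 111] tri [ 0.576 -0.061  0.026] 0.0038966140232541816
green None (array([348.43946188, 213.24215247]), array([340, 206,  18,  15, 223], dtype=int32))
ring white ((135.27577209472656, 217.90907287597656), (42.92698669433594, 68.37245178222656), 2.883225917816162) [0.50102536 0.37807693 0.016     ]
ring red ((173.90185546875, 224.53021240234375), (29.666297912597656, 30.535655975341797), 36.36544418334961) [0.48558682 0.27222595 0.016     ]
ring blue ((211.6105194091797, 232.10682678222656), (33.141204833984375, 33.4028205871582), 25.13389015197754) [0.46752313 0.16907259 0.016     ]
((214.40650939941406, 206.1301727294922), (20.912395477294922, 30.08135986328125), 82.32586669921875) (array([0.46699792, 0.17038101, 0.01267225]), np.float64(0.0021523788321729147))
amber_tall [ 0.6604415  -0.14415872  0.138     ] pinks [ 0.52581415 -0.1338534   0.03      ] [ 0.45166297 -0.41521332  0.03      ] [0.54279908 0.01753765 0.04      ]
[  0 108 132]
[109 114 103]
[ 17  10 179]
[ 15  11 191]
```

View pics/crop.png

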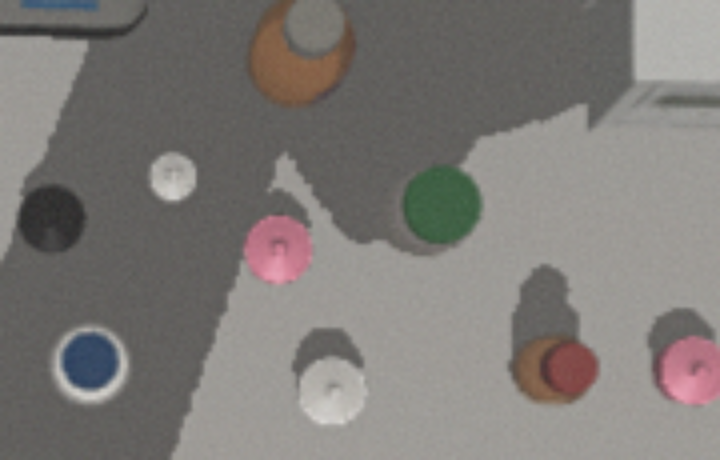

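Close-up crop (4×): the blue cap is at top pixel (277.7,240.2), the broad bottle's knob at (338.5,247) and the red cap at (397.5,242.2). White_green and the tall amber bottle stand well behind them. Now I move above amber_red.

```bash
cat >> h.py <<'E'
def go(p,yaw):
    o=ctrl.get_obs();y=np.radians(o['orientation'][2]);d=np.array(p)-o['tool_pos']
    t=(o['orientation'][2]-yaw+180)%360-180
    print('shift cm',np.round(100*np.array([d[0]*np.cos(y)+d[1]*np.sin(y),d[0]*np.sin(y)-d[1]*np.cos(y),-d[2]]),2),'turn z',round(t,2),'t',o['clock'])
E
python3 -c "
from h import *
go([.45,-.322,.2],180)"
```

```text
shift cm [-32.19  22.46   2.58] turn z 18.83 t 0.15
```

The manual's scale: shifts go in shares of 40 cm and turns go in shares of 180 degrees. Converting my numbers, -24 cm is -0.6, -22 cm is -0.55, 18.8 degrees is 0.1044.

send_rows(plan=[[[-0.1, 0.07, 0.0075, 0, 0, 0.0333], [-0.2, 0.14, 0.015, 0, 0, 0.0667], [-0.2875, 0.2, 0.025, 0, 0, 0.1044], [-0.375, 0.2625, 0.0325, 0, 0, 0.1044], [-0.4625, 0.325, 0.04, 0, 0, 0.1044], [-0.55, 0.385, 0.05, 0, 0, 0.1044], [-0.6, 0.4175, 0.055, 0, 0, 0.1044], [-0.6, 0.4175, 0.055, 0, 0, 0.1044]]], fingers=1)

```text
clock: 0.82
tool_pos: [0.3941, -0.3988, 0.2041]
orientation: [179.9, 0.0, -179.7]
force: [-0.3, -0.1, 0.2]
opening: 0.0878
gripper_force: 0.0
```

```bash
python3 -c "
from h import *
snap('wrist','w1');print(ctrl.get_obs()['orientation'])
go([.45,-.322,.2],180)"
```

```text
[ 1.79968477e+02  1.45382296e-04 -1.79696200e+02]
shift cm [-5.73  7.8   0.43] turn z 0.3 t 0.8667
```

To row units: 7.8 cm is 0.195, 6.5 cm is 0.1625.

send_rows(plan=[[[-0.0625, 0.0875, 0.01, 0, 0, 0], [-0.1125, 0.1625, 0.01, 0, 0, 0], [-0.1425, 0.195, 0.01, 0, 0, 0], [-0.1425, 0.195, 0.01, 0, 0, 0], [-0.1425, 0.195, 0.01, 0, 0, 0]]])

```text
clock: 1.28
tool_pos: [0.4483, -0.3251, 0.2005]
orientation: [180.0, -0.0, -179.9]
force: [-0.1, 0.0, -1.2]
opening: 0.0872
gripper_force: 0.0
```

```bash
python3 -c "
from h import *
a=load('w1');b=snap('wrist','w2')
A=blob(a,'red',(0,0,560,420));B=blob(b,'red',(0,0,560,420));print(A,B,tri(a,A[0],b,B[0]),plane(b,B[0],.08))
go([.45,-.322,.2],180)
cv2.imwrite('pics/w12.png',np.hstack([cv2.resize(x['img'],(400,300)) for x in(a,b)])[:,:,::-1])"
```

```text
(array([360.41794311, 256.98468271]), array([346, 238,  35,  44, 914], dtype=int32)) (array([285.33744011, 203.32443532]), array([ 265,  181,   42,   45, 1461], dtype=int32)) (array([ 0.45886775, -0.31923891,  0.0474383 ]), np.float64(0.00046921760298013616)) [ 0.44927034 -0.31974719  0.08      ]
shift cm [-0.22  0.36  0.04] turn z 0.06 t 1.3333
```

View pics/w12.png

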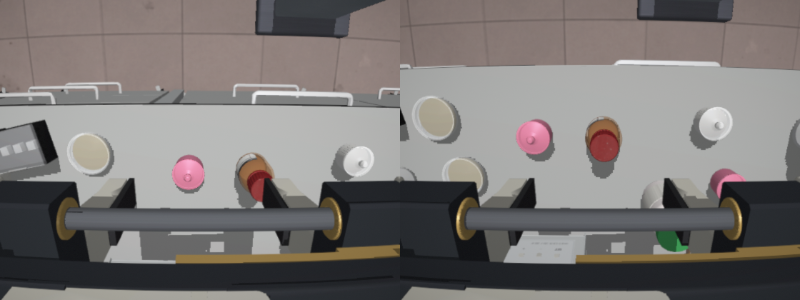

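Wrist views: in the left one a finger half hides the red cap. In the right one the red cap is clear at full-image pixel (285,204), the broad bottle at (1.4·(715−400), 1.4·124) ≈ (441,174), and the green cap is beyond the right finger.

```bash
python3 -c "
from h import *
a=load('top0');b=load('w2')
for p in((285.3,203.3),(285.3,208)):print(tri(a,(397.7,242.1),b,p),plane(b,p,.083))
print('broad knob',tri(a,(338.5,246.8),b,(443,175)),'flange',tri(a,(338.3,247.8),b,(440,173)))
go([.450,-.3205,.1],180)"
```

```text
(array([ 0.45000932, -0.32045693,  0.07996623]), np.float64(0.0019862665531677824)) [ 0.44838421 -0.31983657  0.083     ]
(array([ 0.45073793, -0.31964077,  0.0873729 ]), np.float64(0.0007054246920723686)) [ 0.4523233  -0.31980218  0.083     ]
broad knob (array([ 0.4346015 , -0.17292537,  0.03767065]), np.float64(0.002258539987506028)) flange (array([ 0.43288583, -0.17334962,  0.03241703]), np.float64(0.00041849398122765434))
shift cm [-0.22  0.51 10.04] turn z 0.06 t 1.3333
```

To row units: 17.4 cm is 0.435, 16.5 cm is 0.4125.

send_rows(plan=[[[-0.005, 0.0125, 0.025, 0, 0, 0], [-0.005, 0.0125, 0.1, 0, 0, 0], [-0.005, 0.0125, 0.1875, 0, 0, 0], [-0.005, 0.0125, 0.275, 0, 0, 0], [-0.005, 0.0125, 0.35, 0, 0, 0], [-0.005, 0.0125, 0.4125, 0, 0, 0], [-0.005, 0.0125, 0.435, 0, 0, 0], [-0.005, 0.0125, 0.435, 0, 0, 0]]])

```text
clock: 2.0
tool_pos: [0.4476, -0.3202, 0.0239]
orientation: [179.9, -0.3, 179.9]
force: [-0.2, 0.3, -0.5]
opening: 0.0877
gripper_force: 0.0
```

send_rows(plan=[[[0, 0, 0, 0, 0, 0], [0, 0, 0, 0, 0, 0], [0, 0, 0, 0, 0, 0], [0, 0, 0, 0, 0, 0], [0, 0, 0, 0, 0, 0], [0, 0, 0, 0, 0, 0], [0, 0, 0, 0, 0, 0], [0, 0, 0, 0, 0, 0]]], fingers=0.4)

```text
clock: 2.67
tool_pos: [0.4504, -0.3202, 0.0271]
orientation: [-180.0, 0.0, -179.9]
force: [-0.9, 2.8, 4.4]
opening: 0.0476
gripper_force: 30.0
```

To row units: -17.5 cm is -0.4375, -17 cm is -0.425.

send_rows(plan=[[[0, 0, -0.025, 0, 0, 0], [0, 0, -0.1, 0, 0, 0], [0, 0, -0.2, 0, 0, 0], [0, 0, -0.3, 0, 0, 0], [0, 0, -0.375, 0, 0, 0], [0, 0, -0.425, 0, 0, 0], [0, 0, -0.4375, 0, 0, 0], [0, 0, -0.4375, 0, 0, 0]]])

```text
clock: 3.33
tool_pos: [0.4507, -0.3205, 0.2037]
orientation: [-179.9, 0.2, -180.0]
force: [0.3, 0.4, -1.9]
opening: 0.0477
gripper_force: 30.0
```

```bash
python3 -c "
from h import *
print(ctrl.get_obs()['opening'],ctrl.get_obs()['force'])
go([.47,-.03,.2],-140)
go([.4856,.272,.2],-99.9)"
```

```text
0.047684926710427275 [ 0.33519736  0.39366443 -1.85690241]
shift cm [-1.95 29.04  0.37] turn z -39.96 t 3.3333
shift cm [-3.53 59.24  0.37] turn z -80.06 t 3.3333
```

To row units: 29 cm is 0.725, -1.9 cm is -0.0475, -42 degrees is -0.2333.

send_rows(plan=[[[0, 0.05, 0, 0, 0, -0.0167], [-0.0075, 0.1375, 0, 0, 0, -0.0444], [-0.015, 0.2375, 0, 0, 0, -0.0778], [-0.025, 0.3375, 0, 0, 0, -0.1111], [-0.0325, 0.4375, 0, 0, 0, -0.1444], [-0.04, 0.5375, 0, 0, 0, -0.1778], [-0.0475, 0.6375, 0, 0, 0, -0.2056], [-0.05, 0.725, 0, 0, 0, -0.2333]]])

```text
clock: 4.0
tool_pos: [0.4688, -0.0282, 0.2001]
orientation: [179.9, -0.1, -137.7]
force: [1.6, 0.6, -1.4]
opening: 0.0477
gripper_force: 30.0
```

```bash
python3 -c "
from h import *
go([.4856,.272,.2],-99.9)"
```

```text
shift cm [-2.145e+01  2.107e+01  1.000e-02] turn z -37.8 t 4.0
```

To row units: -21.5 cm is -0.5375, 21.1 cm is 0.5275, -37.8 degrees is -0.21.

send_rows(plan=[[[-0.05, 0.05, 0, 0, 0, -0.0278], [-0.12, 0.1175, 0, 0, 0, -0.0556], [-0.19, 0.185, 0, 0, 0, -0.0833], [-0.26, 0.255, 0, 0, 0, -0.1111], [-0.33, 0.325, 0, 0, 0, -0.1389], [-0.4, 0.3925, 0, 0, 0, -0.1667], [-0.47, 0.4625, 0, 0, 0, -0.1944], [-0.5375, 0.5275, 0, 0, 0, -0.21]]])

```text
clock: 4.67
tool_pos: [0.4871, 0.272, 0.1997]
orientation: [179.9, -0.1, -99.9]
force: [1.4, -0.6, -1.8]
opening: 0.0474
gripper_force: 30.0
```

```bash
python3 -c "
from h import *
snap('wrist','w3');go([.4856,.272,.2],-99.9)"
```

```text
shift cm [ 0.59  0.21 -0.05] turn z 0.25 t 4.7167
```

View pics/w3.png

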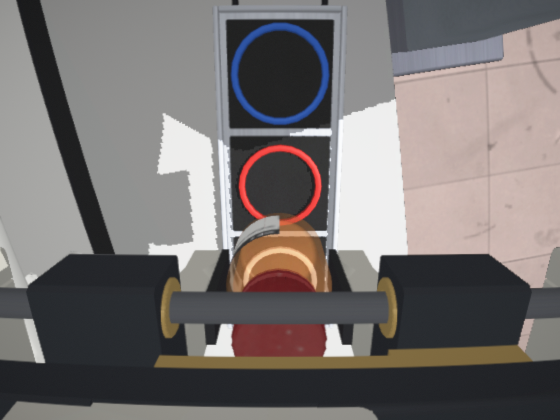

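Wrist view: the bottle is held upright. The whole red ring is clear at (280,186), the blue one at (280,74), and the tray is square to the tool.

```bash
python3 -c "
from h import *
t=load('top0');w=load('w3')
for k,b,u in(('red',(230,135,330,212),(173.9,224.5)),('blue',(225,15,335,130),(211.6,232.1))):
    m=cv2.findNonZero(mask(w,k,b));e=cv2.fitEllipse(cv2.convexHull(m)); x,y,ww,hh=cv2.boundingRect(m)
    print(k,e,(x,y,ww,hh),plane(w,e[0],.016),tri(t,u,w,e[0]))
go([.4856,.272,.2],-99.9)"
```

```text
red ((279.5657043457031, 184.73858642578125), (81.58477783203125, 83.5023193359375), 88.06892395019531) (238, 144, 84, 68) [0.48494605 0.27252115 0.016     ] (array([0.48376485, 0.26478761, 0.05052103]), np.float64(0.0001556291735001876))
blue ((279.54193115234375, 73.06647491455078), (99.29345703125, 103.29502868652344), 0.5418630242347717) (230, 22, 100, 103) [0.46734708 0.17007625 0.016     ] (array([0.46749327, 0.16971515, 0.01191269]), np.float64(0.00043944804536874175))
shift cm [ 0.59  0.21 -0.05] turn z 0.25 t 4.7167
```

To row units: 15 cm is 0.375, 14.5 cm is 0.3625.

send_rows(plan=[[[0.0125, 0.005, 0.05, 0, 0, 0], [0.015, 0.005, 0.125, 0, 0, 0], [0.015, 0.005, 0.2125, 0, 0, 0], [0.015, 0.005, 0.2875, 0, 0, 0], [0.015, 0.005, 0.3375, 0, 0, 0], [0.015, 0.005, 0.3625, 0, 0, 0], [0.015, 0.005, 0.375, 0, 0, 0], [0.015, 0.005, 0.375, 0, 0, 0]]])

```text
clock: 5.38
tool_pos: [0.4848, 0.2643, 0.0503]
orientation: [179.9, -0.1, -100.2]
force: [0.2, 0.1, -0.5]
opening: 0.0476
gripper_force: 30.0
```

```bash
python3 -c "
from h import *
go([.4853,.2723,.0371],-99.9)"
```

```text
shift cm [-0.8   0.09  1.32] turn z -0.27 t 5.3833
```

To row units: 1.35 cm is 0.0338, 1.2 cm is 0.03.

send_rows(plan=[[[-0.01, 0, 0, 0, 0, 0], [-0.02, 0.0025, 0, 0, 0, 0], [-0.02, 0.0025, 0.0125, 0, 0, 0], [-0.02, 0.0025, 0.0225, 0, 0, 0], [-0.02, 0.0025, 0.03, 0, 0, 0], [-0.02, 0.0025, 0.0338, 0, 0, 0], [-0.02, 0.0025, 0.0338, 0, 0, 0], [-0.02, 0.0025, 0.0338, 0, 0, 0]]])

```text
clock: 6.05
tool_pos: [0.4856, 0.2728, 0.038]
orientation: [180.0, -0.0, -100.2]
force: [-0.3, 0.1, -1.2]
opening: 0.0477
gripper_force: 30.0
```

To row units: 0.15 cm is 0.0038, 0.12 cm is 0.003.

send_rows(plan=[[[0, 0, 0.002, 0, 0, 0], [0, 0, 0.003, 0, 0, 0], [0, 0, 0.0038, 0, 0, 0], [0, 0, 0.0038, 0, 0, 0]]])

```text
clock: 6.38
tool_pos: [0.4858, 0.273, 0.0371]
orientation: [-180.0, 0.0, -100.2]
force: [-2.5, -0.8, 4.6]
opening: 0.0478
gripper_force: 30.0
```

Contact with the mat, so I release, then lift.

send_rows(plan=[[[0, 0, 0, 0, 0, 0], [0, 0, 0, 0, 0, 0], [0, 0, 0, 0, 0, 0], [0, 0, 0, 0, 0, 0], [0, 0, 0, 0, 0, 0], [0, 0, 0, 0, 0, 0]]], fingers=1)

```text
clock: 6.88
tool_pos: [0.4857, 0.273, 0.0365]
orientation: [180.0, -0.0, -100.2]
force: [0.9, -1.1, 0.3]
opening: 0.0824
gripper_force: 0.0
```

To row units: -16.3 cm is -0.4075, -13 cm is -0.325.

send_rows(plan=[[[0, 0, -0.0125, 0, 0, 0], [0, 0, -0.05, 0, 0, 0], [0, 0, -0.125, 0, 0, 0], [0, 0, -0.225, 0, 0, 0], [0, 0, -0.325, 0, 0, 0], [0, 0, -0.4075, 0, 0, 0], [0, 0, -0.4075, 0, 0, 0], [0, 0, -0.4075, 0, 0, 0]]])

```text
clock: 7.55
tool_pos: [0.4865, 0.2738, 0.2025]
orientation: [-179.8, 0.3, -100.2]
force: [-0.9, -0.2, -1.0]
opening: 0.0875
gripper_force: 0.0
```

```bash
python3 -c "
from h import *
snap('top','top2')
go([.448,-.008,.2],-180)"
```

```text
shift cm [28.33 -1.26  0.05] turn z 79.83 t 7.6
```

To row units: 26 cm is 0.65, 25 cm is 0.625, 56 degrees is 0.3111.

send_rows(plan=[[[0.075, -0.0025, 0, 0, 0, 0.0389], [0.175, -0.0075, 0, 0, 0, 0.0778], [0.275, -0.0125, 0, 0, 0, 0.1167], [0.375, -0.0175, 0, 0, 0, 0.1556], [0.475, -0.0225, 0, 0, 0, 0.1944], [0.5625, -0.025, 0, 0, 0, 0.2333], [0.625, -0.03, 0, 0, 0, 0.2722], [0.65, -0.03, 0, 0, 0, 0.3111]]])

```text
clock: 8.27
tool_pos: [0.4497, 0.0119, 0.1983]
orientation: [180.0, -0.2, -156.6]
force: [-0.0, 0.0, -0.2]
opening: 0.0878
gripper_force: 0.0
```

```bash
python3 -c "
from h import *
go([.448,-.008,.2],-180)"
```

```text
shift cm [ 0.95 -1.76 -0.17] turn z 23.38 t 8.2667
```

To row units: -1.7 cm is -0.0425, -1.2 cm is -0.03, 23.4 degrees is 0.13.

send_rows(plan=[[[0.0075, -0.015, 0, 0, 0, 0.0389], [0.015, -0.03, 0, 0, 0, 0.0778], [0.0225, -0.0425, 0, 0, 0, 0.1167], [0.0225, -0.0425, 0, 0, 0, 0.13], [0.0225, -0.0425, 0, 0, 0, 0.13], [0.0225, -0.0425, 0, 0, 0, 0.13], [0.0225, -0.0425, 0, 0, 0, 0.13]]])

```text
clock: 8.85
tool_pos: [0.4499, -0.0043, 0.1989]
orientation: [-180.0, -0.1, -179.5]
force: [-0.1, -0.6, -0.0]
opening: 0.088
gripper_force: 0.0
```

```bash
python3 -c "
from h import *
w=snap('wrist','w4');t=load('top0')
B=blob(w,'blue',(150,100,400,290));print(B,tri(t,(277.5,240.1),w,B[0]),plane(w,B[0],.1))
go([.448,-.008,.2],-180)"
```

```text
(array([274.80685659, 204.78512796]), array([ 250,  178,   50,   54, 2071], dtype=int32)) (array([ 0.44821277, -0.00884618,  0.09130114]), np.float64(0.0028781268619511133)) [ 0.44572986 -0.00732707  0.1       ]
shift cm [ 0.2  -0.38 -0.09] turn z 0.54 t 8.9
```

View pics/w4.png

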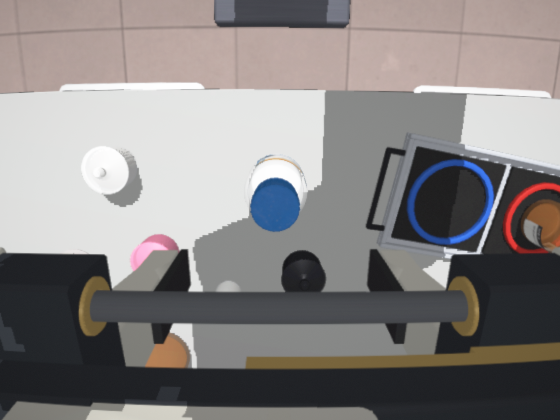

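Wrist view: the blue cap is at (275,205) with the body just above it, and the black decoy at (302,277) is clear of the finger paths. The red-capped bottle stands inside the red ring at right.

To row units: 15.6 cm is 0.39, 14.8 cm is 0.37, 0.5 degrees is 0.0028.

send_rows(plan=[[[0.0025, -0.005, 0.025, 0, 0, 0.0028], [0.005, -0.01, 0.1, 0, 0, 0.0028], [0.005, -0.01, 0.175, 0, 0, 0.0028], [0.005, -0.01, 0.2625, 0, 0, 0.0028], [0.005, -0.01, 0.325, 0, 0, 0.0028], [0.005, -0.01, 0.37, 0, 0, 0.0028], [0.005, -0.01, 0.39, 0, 0, 0.0028], [0.005, -0.01, 0.39, 0, 0, 0.0028]]])

```text
clock: 9.57
tool_pos: [0.4468, -0.0088, 0.0416]
orientation: [-179.9, -0.2, 179.9]
force: [-0.3, -0.0, -0.2]
opening: 0.088
gripper_force: 0.0
```

send_rows(plan=[[[0, 0, 0, 0, 0, 0], [0, 0, 0, 0, 0, 0], [0, 0, 0, 0, 0, 0], [0, 0, 0, 0, 0, 0], [0, 0, 0, 0, 0, 0], [0, 0, 0, 0, 0, 0], [0, 0, 0, 0, 0, 0], [0, 0, 0, 0, 0, 0]]], fingers=0.5)

```text
clock: 10.23
tool_pos: [0.4488, -0.008, 0.0442]
orientation: [180.0, 0.1, 180.0]
force: [-1.1, 2.1, 7.0]
opening: 0.0559
gripper_force: 30.0
```

To row units: -14 cm is -0.35, -13 cm is -0.325.

send_rows(plan=[[[0, 0, -0.025, 0, 0, 0], [0, 0, -0.1, 0, 0, 0], [0, 0, -0.2, 0, 0, 0], [0, 0, -0.275, 0, 0, 0], [0, 0, -0.325, 0, 0, 0], [0, 0, -0.35, 0, 0, 0], [0, 0, -0.35, 0, 0, 0], [0, 0, -0.35, 0, 0, 0]]])

```text
clock: 10.9
tool_pos: [0.4479, -0.0083, 0.1833]
orientation: [180.0, 0.0, 179.9]
force: [-0.4, 0.4, -3.0]
opening: 0.0556
gripper_force: 30.0
```

```bash
python3 -c "
from h import *
go([.4674,.1697,.185],-100)"
```

```text
shift cm [-1.93 17.8  -0.17] turn z -80.08 t 10.9
```

To row units: 16.5 cm is 0.4125, 15 cm is 0.375, -56 degrees is -0.3111.

send_rows(plan=[[[-0.0025, 0.03, 0, 0, 0, -0.0389], [-0.01, 0.0875, 0, 0, 0, -0.0778], [-0.015, 0.15, 0, 0, 0, -0.1167], [-0.0225, 0.2125, 0, 0, 0, -0.1556], [-0.03, 0.275, 0, 0, 0, -0.1944], [-0.035, 0.325, 0, 0, 0, -0.2333], [-0.04, 0.375, 0, 0, 0, -0.2722], [-0.045, 0.4125, 0, 0, 0, -0.3111]]])

```text
clock: 11.57
tool_pos: [0.4656, 0.1576, 0.1814]
orientation: [179.9, -0.2, -123.7]
force: [1.2, -0.1, -2.3]
opening: 0.0553
gripper_force: 30.0
```

To row units: -24 degrees is -0.1333.

send_rows(plan=[[[0, 0, 0, 0, 0, -0.0389], [0, 0, 0, 0, 0, -0.0778], [0, 0, 0, 0, 0, -0.1167], [0, 0, 0, 0, 0, -0.1333], [0, 0, 0, 0, 0, -0.1333], [0, 0, 0, 0, 0, -0.1333], [0, 0, 0, 0, 0, -0.1333]]])

```text
clock: 12.15
tool_pos: [0.466, 0.1563, 0.1825]
orientation: [179.9, -0.1, -100.2]
force: [0.5, 0.5, -2.7]
opening: 0.0554
gripper_force: 30.0
```

```bash
python3 -c "
from h import *
go([.4674,.1697,.0542],-100)"
```

```text
shift cm [-1.34  0.1  12.83] turn z -0.2 t 12.15
```

To row units: 12.3 cm is 0.3075, 12 cm is 0.3.

send_rows(plan=[[[-0.0175, 0, 0.025, 0, 0, 0], [-0.0325, 0.0025, 0.075, 0, 0, 0], [-0.0325, 0.0025, 0.15, 0, 0, 0], [-0.0325, 0.0025, 0.225, 0, 0, 0], [-0.0325, 0.0025, 0.275, 0, 0, 0], [-0.0325, 0.0025, 0.3, 0, 0, 0], [-0.0325, 0.0025, 0.3075, 0, 0, 0], [-0.0325, 0.0025, 0.3075, 0, 0, 0]]])

```text
clock: 12.82
tool_pos: [0.4672, 0.1694, 0.0593]
orientation: [179.9, -0.1, -100.1]
force: [0.2, -0.0, -2.2]
opening: 0.0558
gripper_force: 30.0
```

To row units: 0.4 cm is 0.01, 0.3 cm is 0.0075.

send_rows(plan=[[[0, 0, 0, 0, 0, 0], [0, 0, 0.005, 0, 0, 0], [0, 0, 0.0075, 0, 0, 0], [0, 0, 0.01, 0, 0, 0], [0, 0, 0.01, 0, 0, 0], [0, 0, 0.01, 0, 0, 0]]])

```text
clock: 13.32
tool_pos: [0.4679, 0.1697, 0.0569]
orientation: [-180.0, 0.0, -100.1]
force: [-0.2, 0.2, -2.3]
opening: 0.0557
gripper_force: 30.0
```

To row units: 0.28 cm is 0.007, 0.25 cm is 0.0063.

send_rows(plan=[[[0, 0, 0.0025, 0, 0, 0], [0, 0, 0.005, 0, 0, 0], [0, 0, 0.0063, 0, 0, 0], [0, 0, 0.007, 0, 0, 0], [0, 0, 0.007, 0, 0, 0], [0, 0, 0.007, 0, 0, 0]]])

```text
clock: 13.82
tool_pos: [0.4678, 0.1697, 0.0542]
orientation: [-180.0, 0.0, -100.1]
force: [-3.1, -0.5, 5.1]
opening: 0.0554
gripper_force: 30.0
```

Contact again, so I release and lift.

send_rows(plan=[[[0, 0, 0, 0, 0, 0], [0, 0, 0, 0, 0, 0], [0, 0, 0, 0, 0, 0], [0, 0, 0, 0, 0, 0], [0, 0, 0, 0, 0, 0], [0, 0, 0, 0, 0, 0]]], fingers=1)

```text
clock: 14.32
tool_pos: [0.4678, 0.1697, 0.0537]
orientation: [-180.0, 0.0, -100.1]
force: [-0.1, -0.1, -0.6]
opening: 0.0863
gripper_force: 0.0
```

To row units: -14.6 cm is -0.365, -12.5 cm is -0.3125.

send_rows(plan=[[[0, 0, -0.0125, 0, 0, 0], [0, 0, -0.05, 0, 0, 0], [0, 0, -0.125, 0, 0, 0], [0, 0, -0.225, 0, 0, 0], [0, 0, -0.3125, 0, 0, 0], [0, 0, -0.365, 0, 0, 0], [0, 0, -0.365, 0, 0, 0], [0, 0, -0.365, 0, 0, 0]]])

```text
clock: 14.98
tool_pos: [0.4683, 0.1702, 0.2016]
orientation: [-179.9, 0.2, -100.1]
force: [-0.3, 0.1, -1.1]
opening: 0.0877
gripper_force: 0.0
```

```bash
python3 -c "
from h import *
go([.433,-.173,.2],-180)"
```

```text
shift cm [34.4  -2.52  0.16] turn z 79.94 t 14.9833
```

To row units: 28 cm is 0.7, -1.1 cm is -0.0275, 56 degrees is 0.3111.

send_rows(plan=[[[0.075, -0.005, 0, 0, 0, 0.0389], [0.175, -0.0125, 0, 0, 0, 0.0778], [0.275, -0.02, 0, 0, 0, 0.1167], [0.375, -0.0275, 0, 0, 0, 0.1556], [0.475, -0.035, 0, 0, 0, 0.1944], [0.575, -0.0425, 0, 0, 0, 0.2333], [0.65, -0.0475, 0, 0, 0, 0.2722], [0.7, -0.05, 0, 0, 0, 0.3111]]])

```text
clock: 15.65
tool_pos: [0.4369, -0.112, 0.1988]
orientation: [180.0, -0.1, -156.5]
force: [-0.0, 0.0, -0.8]
opening: 0.0875
gripper_force: 0.0
```

```bash
python3 -c "
from h import *
go([.433,-.173,.2],-180)"
```

```text
shift cm [ 2.79 -5.44 -0.12] turn z 23.5 t 15.65
```

To row units: -5.3 cm is -0.1325, -4 cm is -0.1, 23.5 degrees is 0.1306.

send_rows(plan=[[[0.025, -0.05, 0, 0, 0, 0.0389], [0.05, -0.1, 0, 0, 0, 0.0778], [0.0675, -0.1325, 0, 0, 0, 0.1167], [0.0675, -0.1325, 0, 0, 0, 0.1306], [0.0675, -0.1325, 0, 0, 0, 0.1306], [0.0675, -0.1325, 0, 0, 0, 0.1306], [0.0675, -0.1325, 0, 0, 0, 0.1306]]])

```text
clock: 16.23
tool_pos: [0.435, -0.1686, 0.1992]
orientation: [180.0, -0.1, -179.4]
force: [-0.1, 0.1, 0.5]
opening: 0.0881
gripper_force: 0.0
```

```bash
python3 -c "
from h import *
w=snap('wrist','w5')
go([.433,-.173,.03],-180)"
```

```text
shift cm [ 0.22 -0.45 16.94] turn z 0.57 t 16.2833
```

View pics/w5.png

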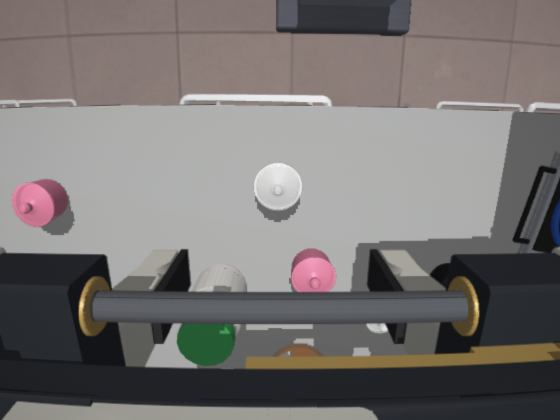

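Wrist view: the broad bottle is at (278,187), with its knob at (278,190). White_green (about (210,310)) and the pink decoy (313,272) are both farther out than the fingers will reach.

```bash
python3 -c "
from h import *
w=load('w5');t=load('top0');b=load('w2')
print(plane(w,(278,187),.031),tri(t,(338.4,247.6),w,(278,187)),tri(b,(443,175),w,(278,190)))
go([.433,-.173,.013],-180)"
```

```text
[ 0.43376406 -0.16934778  0.031     ] (array([ 0.43258397, -0.17102782,  0.04003062]), np.float64(0.003859683684624601)) (array([ 0.43568455, -0.16940012,  0.03129995]), np.float64(0.00175691185635085))
shift cm [ 0.22 -0.45 18.64] turn z 0.57 t 16.2833
```

To row units: 18.7 cm is 0.4675, 18 cm is 0.45, 0.6 degrees is 0.0033.

send_rows(plan=[[[0.0025, -0.005, 0.05, 0, 0, 0.0033], [0.0025, -0.005, 0.1375, 0, 0, 0.0033], [0.0025, -0.005, 0.2375, 0, 0, 0.0033], [0.0025, -0.005, 0.325, 0, 0, 0.0033], [0.0025, -0.005, 0.4, 0, 0, 0.0033], [0.0025, -0.005, 0.45, 0, 0, 0.0033], [0.0025, -0.005, 0.4675, 0, 0, 0.0033], [0.0025, -0.005, 0.4675, 0, 0, 0.0033]]])

```text
clock: 16.95
tool_pos: [0.4333, -0.1706, 0.0113]
orientation: [-180.0, -0.2, 179.9]
force: [-0.6, 0.5, 0.8]
opening: 0.0874
gripper_force: 0.0
```

send_rows(plan=[[[0, 0, 0, 0, 0, 0], [0, 0, 0, 0, 0, 0], [0, 0, 0, 0, 0, 0], [0, 0, 0, 0, 0, 0], [0, 0, 0, 0, 0, 0], [0, 0, 0, 0, 0, 0], [0, 0, 0, 0, 0, 0], [0, 0, 0, 0, 0, 0]]], fingers=0.4)

```text
clock: 17.62
tool_pos: [0.4346, -0.1709, 0.0131]
orientation: [-180.0, 0.0, 179.8]
force: [-1.6, 0.4, 3.4]
opening: 0.0432
gripper_force: 30.0
```

To row units: -2 cm is -0.05, -1.5 cm is -0.0375.

send_rows(plan=[[[0, 0, -0.0125, 0, 0, 0], [0, 0, -0.0375, 0, 0, 0], [0, 0, -0.05, 0, 0, 0], [0, 0, -0.05, 0, 0, 0], [0, 0, -0.05, 0, 0, 0]]])

```text
clock: 18.03
tool_pos: [0.4346, -0.1709, 0.033]
orientation: [180.0, 0.1, 179.8]
force: [0.6, 0.4, -0.4]
opening: 0.0432
gripper_force: 30.0
```

```bash
python3 -c "
from h import *
o=ctrl.get_obs();print(o['opening'],o['gripper_force'],o['force'])
w=snap('wrist','w6');cv2.imwrite('pics/w6c.png',cv2.resize(w['img'][150:420,120:440],None,fx=2,fy=2)[:,:,::-1])"
```

```text
0.043188833615652886 29.999863602120556 [ 0.59558152  0.38963671 -0.41568332]
```

View pics/w6c.png

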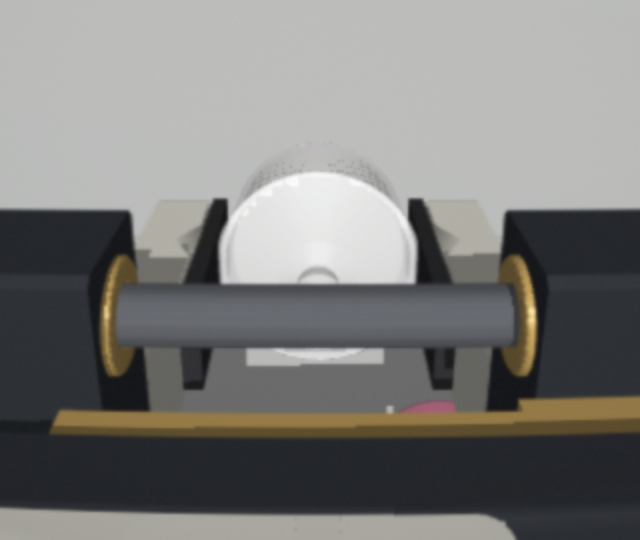

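Crop: the bottle is gripped upright between the pads, knob at crop (319,275), which is full-image (279.5,287). It may sit a little toward the robot, so I'll measure that offset.

```bash
python3 -c "
from h import *
w=load('w6')
print(plane(w,(279.5,287.5),.064),plane(w,(279,281),.051))
go([.41,.0,.2],-140)"
```

```text
[ 0.42673175 -0.17050871  0.064     ] [ 0.43089438 -0.17071013  0.051     ]
shift cm [  2.48  17.08 -16.73] turn z -40.17 t 18.0833
```

To row units: -16.7 cm is -0.4175, -15.5 cm is -0.3875.

send_rows(plan=[[[0, 0, -0.05, 0, 0, 0], [0, 0, -0.15, 0, 0, 0], [0, 0, -0.25, 0, 0, 0], [0, 0, -0.3375, 0, 0, 0], [0, 0, -0.3875, 0, 0, 0], [0, 0, -0.4175, 0, 0, 0], [0, 0, -0.4175, 0, 0, 0], [0, 0, -0.4175, 0, 0, 0]]])

```text
clock: 18.75
tool_pos: [0.4343, -0.1708, 0.1996]
orientation: [180.0, 0.0, 179.8]
force: [-0.3, 0.5, -2.1]
opening: 0.0431
gripper_force: 30.0
```

To row units: 28 cm is 0.7, 25 cm is 0.625, -50 degrees is -0.2778.

send_rows(plan=[[[-0.0025, 0.0375, 0, 0, 0, -0.0222], [-0.015, 0.125, 0, 0, 0, -0.0556], [-0.025, 0.225, 0, 0, 0, -0.0889], [-0.0375, 0.325, 0, 0, 0, -0.1278], [-0.05, 0.425, 0, 0, 0, -0.1667], [-0.0625, 0.525, 0, 0, 0, -0.2056], [-0.075, 0.625, 0, 0, 0, -0.2444], [-0.0875, 0.7, 0, 0, 0, -0.2778]]])

```text
clock: 19.42
tool_pos: [0.4693, 0.1114, 0.198]
orientation: [179.9, -0.1, -129.7]
force: [0.9, -0.4, -1.0]
opening: 0.0433
gripper_force: 30.0
```

```bash
python3 -c "
from h import *
go([.501,.36,.2],-100)"
```

```text
shift cm [-21.14  13.46  -0.2 ] turn z -29.75 t 19.4167
```

To row units: -21.1 cm is -0.5275, -20.3 cm is -0.5075, -29.7 degrees is -0.165.

send_rows(plan=[[[-0.0625, 0.04, 0, 0, 0, -0.0278], [-0.1375, 0.0875, 0, 0, 0, -0.0556], [-0.22, 0.14, 0, 0, 0, -0.0833], [-0.3, 0.1925, 0, 0, 0, -0.1111], [-0.3825, 0.2425, 0, 0, 0, -0.1389], [-0.4575, 0.2925, 0, 0, 0, -0.165], [-0.5075, 0.3225, 0, 0, 0, -0.165], [-0.5275, 0.3375, 0, 0, 0, -0.165]]])

```text
clock: 20.08
tool_pos: [0.5027, 0.3599, 0.1966]
orientation: [179.9, -0.2, -100.3]
force: [0.7, -0.5, -0.4]
opening: 0.0434
gripper_force: 30.0
```

send_rows(plan=[[[0, 0, 0, 0, 0, 0], [0, 0, 0, 0, 0, 0], [0, 0, 0, 0, 0, 0]]])

```text
clock: 20.33
tool_pos: [0.5026, 0.356, 0.1987]
orientation: [179.9, -0.1, -100.5]
force: [0.2, -0.5, -0.4]
opening: 0.043
gripper_force: 30.0
```

```bash
python3 -c "
from h import *
w=snap('wrist','w7');go([.5037,.380,.0231],-100)"
```

```text
shift cm [-2.38  0.35 17.61] turn z -0.52 t 20.3833
```

View pics/w7.png

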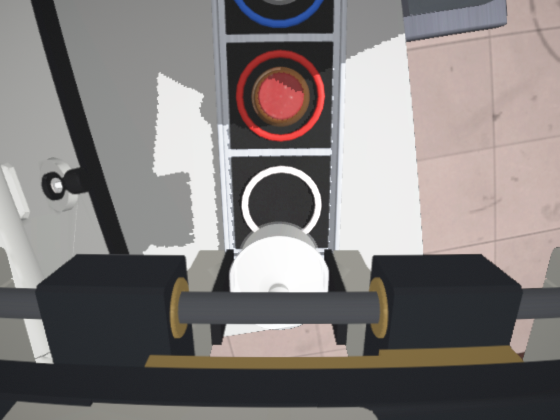

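Wrist view: the white ring is empty at about (281,205), the red-capped bottle is centred in the red ring at (280,96), and the held bottle's knob is at (279,289).

```bash
python3 -c "
from h import *
w=load('w7');m=cv2.findNonZero(mask(w,'white',(238,160,326,222)));h=cv2.convexHull(m)[:,0]
h=h[(h[:,1]<220)];e=cv2.fitEllipse(h.reshape(-1,1,2));print(e,plane(w,e[0],.016),plane(w,(281.5,205.5),.016))
o=ctrl.get_obs();p=o['tool_pos'];k=plane(w,(279,289),p[2]+.033);print('knob-tcp',k-p)
go([.5037,.380,.0231],-100)"
```

```text
((281.1614685058594, 204.0345916748047), (76.95758056640625, 79.90762329101562), 84.90941619873047) [0.50260506 0.37599572 0.016     ] [0.50254544 0.37754717 0.016     ]
knob-tcp [-0.00287554 -0.00745433  0.033     ]
shift cm [-2.38  0.35 17.61] turn z -0.52 t 20.3833
```

To row units: 16.5 cm is 0.4125, -2.6 cm is -0.065, -0.5 degrees is -0.0028.

send_rows(plan=[[[-0.0325, 0.005, 0, 0, 0, -0.0028], [-0.065, 0.0075, 0.05, 0, 0, -0.0028], [-0.065, 0.0075, 0.15, 0, 0, -0.0028], [-0.065, 0.0075, 0.25, 0, 0, -0.0028], [-0.065, 0.0075, 0.325, 0, 0, -0.0028], [-0.065, 0.0075, 0.375, 0, 0, -0.0028], [-0.065, 0.0075, 0.4075, 0, 0, -0.0028], [-0.065, 0.0075, 0.4125, 0, 0, -0.0028]]])

```text
clock: 21.05
tool_pos: [0.5038, 0.3815, 0.032]
orientation: [179.9, -0.2, -100.0]
force: [-0.9, -0.2, -0.2]
opening: 0.043
gripper_force: 30.0
```

To row units: 0.6 cm is 0.015, 0.5 cm is 0.0125.

send_rows(plan=[[[0, 0, 0, 0, 0, 0], [0, 0, 0, 0, 0, 0], [0, 0, 0.005, 0, 0, 0], [0, 0, 0.01, 0, 0, 0], [0, 0, 0.0125, 0, 0, 0], [0, 0, 0.015, 0, 0, 0], [0, 0, 0.015, 0, 0, 0]]])

```text
clock: 21.63
tool_pos: [0.5048, 0.3834, 0.0289]
orientation: [-180.0, 0.0, -100.0]
force: [0.8, -0.4, -0.1]
opening: 0.0436
gripper_force: 30.0
```

```bash
python3 -c "
from h import *
go([.5036,.382,.0231],-100)"
```

```text
shift cm [0.16 0.09 0.58] turn z 0.04 t 21.6333
```

To row units: 0.6 cm is 0.015, 0.58 cm is 0.0145.

send_rows(plan=[[[0.0025, 0.0025, 0.0025, 0, 0, 0], [0.0025, 0.0025, 0.0063, 0, 0, 0], [0.0025, 0.0025, 0.01, 0, 0, 0], [0.0025, 0.0025, 0.0125, 0, 0, 0], [0.0025, 0.0025, 0.0145, 0, 0, 0], [0.0025, 0.0025, 0.015, 0, 0, 0], [0.0025, 0.0025, 0.015, 0, 0, 0], [0.0025, 0.0025, 0.015, 0, 0, 0]]])

```text
clock: 22.3
tool_pos: [0.5037, 0.3826, 0.0231]
orientation: [-180.0, 0.0, -100.0]
force: [-2.1, -0.9, 4.9]
opening: 0.0432
gripper_force: 30.0
```

Contact. Release and lift.

send_rows(plan=[[[0, 0, 0, 0, 0, 0], [0, 0, 0, 0, 0, 0], [0, 0, 0, 0, 0, 0], [0, 0, 0, 0, 0, 0], [0, 0, 0, 0, 0, 0], [0, 0, 0, 0, 0, 0], [0, 0, 0, 0, 0, 0]]], fingers=1)

```text
clock: 22.88
tool_pos: [0.5037, 0.3826, 0.0227]
orientation: [180.0, -0.0, -100.0]
force: [0.2, 0.2, 0.3]
opening: 0.0841
gripper_force: 0.0
```

To row units: -19 cm is -0.475, -17 cm is -0.425.

send_rows(plan=[[[0, 0, -0.0125, 0, 0, 0], [0, 0, -0.05, 0, 0, 0], [0, 0, -0.125, 0, 0, 0], [0, 0, -0.225, 0, 0, 0], [0, 0, -0.325, 0, 0, 0], [0, 0, -0.425, 0, 0, 0], [0, 0, -0.475, 0, 0, 0], [0, 0, -0.475, 0, 0, 0]]])

```text
clock: 23.55
tool_pos: [0.5058, 0.3844, 0.22]
orientation: [-179.7, 0.5, -99.9]
force: [0.1, 0.1, 0.6]
opening: 0.0877
gripper_force: 0.0
```

To row units: -0.5 cm is -0.0125.

send_rows(plan=[[[-0.0125, 0, 0, 0, 0, 0], [0, 0, 0, 0, 0, 0], [0, 0, 0, 0, 0, 0], [0, 0, 0, 0, 0, 0]]])

```text
clock: 23.88
tool_pos: [0.5032, 0.3819, 0.2114]
orientation: [179.9, -0.1, -100.0]
force: [0.3, 0.2, -0.4]
opening: 0.0878
gripper_force: 0.0
```

```bash
python3 -c "
from h import *
w=snap('wrist','w8');a=snap('top','top8')
cv2.imwrite('pics/c8.png',np.vstack([cv2.resize(a['img'][140:270,100:440],(680,260)),w['img'][:330,:,:].repeat(1,0)[:,:,:] if 0 else cv2.resize(w['img'][:330],(680,330))])[:,:,::-1]);print(ctrl.get_obs()['tool_pos'])"
```

```text
[0.50342903 0.38220917 0.21170141]
```

View pics/c8.png

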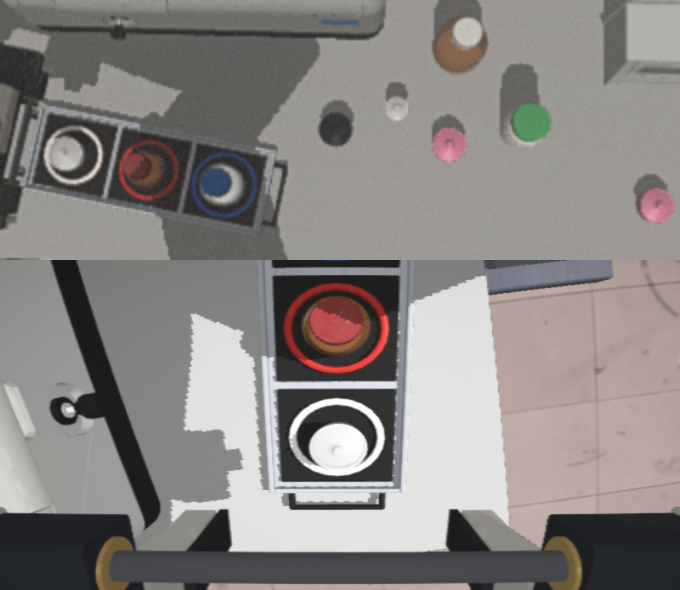

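Top view (upper half): all three bottles stand in their rings and the look-alikes are unmoved. Wrist view (lower half): the broad bottle is in the white ring at about (278,187), slightly off centre. I'll measure the offsets.

```bash
python3 -c "
from h import *
w=load('w8');a=load('top8')
print('wrist lid',plane(w,(278.3,186.5),.041),'knob',plane(w,(278.3,190),.056),'ring',plane(w,(277.5,177),.016))
def top(x,y):return (100+x/2,140+y/2)
print('top lid',plane(a,top(67,153),.042),'ring',plane(a,top(73.5,155),.016), 'tri lid',tri(a,top(67,153),w,(278.3,186.5)))
print('red',plane(a,top(137,166),.093),'ring',plane(a,top(149,170),.016),'wrist',plane(w,(277,60),.093),'ring',plane(w,(277,67.5),.016))
print('blue',plane(a,top(215,182),.113),'ring',plane(a,top(225,184),.016))"
```

```text
wrist lid [0.50218583 0.38087831 0.041     ] knob [0.50212804 0.38061429 0.056     ] ring [0.50231546 0.37682646 0.016     ]
top lid [0.50297136 0.37538031 0.042     ] ring [0.50223848 0.37412308 0.016     ] tri lid (array([ 0.5059884 ,  0.39456998, -0.02075431]), np.float64(0.002749741164648255))
red [0.48502034 0.26976195 0.093     ] ring [0.48434989 0.2705454  0.016     ] wrist [0.48470489 0.27555886 0.093     ] ring [0.48473347 0.27381263 0.016     ]
blue [0.46614812 0.16630253 0.113     ] ring [0.46787159 0.16667145 0.016     ]
```

All three bottles are within about 4 mm of their ring centres (limit 14 mm), so I'm handing in.

```bash
python3 -c "
from plant import ctrl
print(ctrl.close_job())"
```

```text
the job is handed in; nothing more can be done
None
```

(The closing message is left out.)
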